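# Put the lids back on the spice containers

## Task

Close up after cooking: pick up each of the four loose lids by its handle and put it on the container it belongs to (mint-green lid on the glass jar, steel lid on the steel spice tin, bamboo lid on the white salt box, blue lid on the blue pot), so that every lid sits level and fully down on its rim. Set the lids down rather than dropping them, and leave the containers, the pink shaker and the amber spice jar standing where they are.

Things in the scene. Friction and masses are not known exactly. Their poses are not given: they have to be found in the camera images.
- jar: open clear-glass jar, mint-green silicone band round its foot, cinnamon sticks inside, about 420 g; round, 92 mm across outside (95 at the lip), mouth 84 mm inside, rim 88 mm above the counter. Belongs with jar_lid. Origin: centre of its underside, on the counter; z up.
- dabba: open round steel spice tin (masala dabba) with seven little steel cups inside, about 450 g; 132 mm across outside, wall 3 mm, rim 52 mm above the counter, cups end 15 mm below the rim. Belongs with dabba_lid. Origin: centre of its underside, on the counter; z up.
- salt_box: open square white ceramic salt box, about 500 g; 96 x 96 mm outside, opening 84 x 84 mm, rim 70 mm above the counter. Belongs with salt_lid. Origin: centre of its underside, on the counter; z up. x and y run along its sides.
- pot: open round dark-blue stoneware pot, about 400 g; 92 mm across the belly, mouth 67 mm inside, rim 76 mm across outside and 68 mm above the counter. Belongs with pot_lid. Origin: centre of its underside, on the counter; z up.
- jar_lid: mint-green silicone lid of the glass jar, 70 g: tapering plug 14 mm deep (66 mm across below, 76 above), round plate 100 mm across, 8 mm thick, upright round knob 24 mm across, 30 mm high (22 to 52 mm above the origin). Lies right way up. Origin: centre of its underside, z up. Fully on, the plate lies on the jar's rim, its origin 74 mm above the jar's origin.
- dabba_lid: round steel slip-over lid of the spice tin, 140 g: flat top 147 mm across, skirt 14 mm deep flaring from 140 to 147 mm inside, upright round knob 24 mm across, 30 mm high (17 to 47 mm above the origin). Lies right way up. Origin: centre of its underside, z up. Fully on, the skirt surrounds the tin and the top lies on its rim, the lid's origin 38 mm above the tin's origin.
- salt_lid: square bamboo lid of the salt box, 110 g: plug 70 x 70 mm, 12 mm deep, plate 104 x 104 x 9 mm, bar handle along the lid's x, 54 mm long, 18 wide, 30 high (21 to 51 mm above the origin). Lies right way up. Origin: centre of its underside, z up. x and y run along its sides. Any quarter turn fits. Fully on, the plate lies on the box's rim, its origin 58 mm above the box's origin.
- pot_lid: dark-blue stoneware lid of the blue pot, 100 g: tapering plug 12 mm deep (52 mm across below, 60 above), round plate 82 mm across, 6 mm thick, upright round knob 24 mm across, 30 mm high (18 to 48 mm above the origin). Lies right way up. Origin: centre of its underside, z up. Fully on, the plate lies on the pot's rim, its origin 56 mm above the pot's origin.
- shaker: pink plastic twist-top shaker, closed, 49 mm across and 90 mm high, standing among the other things; not part of the job, to be left standing where it is. Origin: centre of its underside, on the counter; z up.
- spice_jar: small amber-glass spice jar with a black cap, closed, 44 mm across and 84 mm high, standing among the other things; not part of the job, to be left standing where it is. Origin: centre of its underside, on the counter; z up.
Things that resemble listed ones, but are neither listed nor needed, are in the scene too. What is shaped like the pot_lid but red is not meant. Leave any red look-alike of the dabba_lid alone.

How it is judged:
By the outcome, as a careful person would: the job done as asked, in the order asked, and still so for the second after the job is handed in, with the robot touching nothing.
It also fails if it takes over 104 s, if anything falls off the work surface, if the arm or the gripper's body presses on something with over 40 N, if the wrist force passes 120 N, or if a joint passes its speed limit or range.

## Robot

A 6-joint arm with a two-finger parallel gripper is mounted at the origin on the work surface. World frame = base frame: x ahead of the robot, y to its left, z up, the work surface at z = 0. Lengths are in m, angles in rad, forces in N, time in s.
With the tool pointing down it reaches from about 0.25 to 0.775 m from the base axis. Payload 4 kg.
Tool frame: the origin (TCP) lies midway between the tips of the shut fingers; the grasp point (between the pads) lies r.pinch_z behind it (r.pinch_z is the distance from the TCP to the grasp point, in m); z points along the fingers, y is the direction in which the jaws open and shut (so a half turn about z gives the same grasp; the last joint's range is limited). The gripper opens to 94 mm and grips with 3 to 60 N. Pads are 16 mm wide; open, the fingers measure 119 mm over their backs; the gripper's body (75 mm by 177 mm) begins 78 mm behind the grasp point.
Start: joints at [-1.215, 0.087, 1.371, -0, 1.684, -0.103], TCP at [0.244, -0.493, 0.206] pointing down, gripper open.
Joint ranges: [-3.1, 3.1], [-0.76, 2.03], [0.27, 2.55], [-1.08, 4.22], [0.17, 2.65], [-2.57, 2.57]. Speed limits (rad/s): [2.79, 2.79, 3.14, 3.14, 3.14, 3.14].

## Interface

Orientations are given as a unit quaternion [w, x, y, z].
In Python, from station import r, optics gives the robot as it stands. The module is installed in compiled form; this text tells all that it offers.
- The arm moves only by the tool send_rows, never from a script. Its argument "deltas" is a list that holds one entry, the list of rows, each a list of 7 numbers: the shift along the tool's x, y, z in mm, then the turn, a rotation vector about the tool's x, y, z in degrees, then the closure, from 0 (fully open) to 1 (shut). A call has 1 to 10 rows; each row is the pose to reach, as a shift and turn from the pose commanded when the call began, along the tool's axes at that moment; what a row does not reach only later rows make up. A row lasts 1/10 s, in which the tool goes at most 50 mm and 8.59 degrees, less where a joint would pass 70% of its speed; a pose out of reach is approached as far as the arm can. A call with a gripper value outside its range is refused whole. The fingers move at their own pace and stop on an object; "grip_force" is the grip in N (left out, the last holds). Time passes only in rows, so rows that repeat a pose let the fingers close. It gives the time, the measured TCP pose, the force and the opening at its end, in the units of the state.
- r.state(): the state, without advancing time (a new reading comes with each control period).
- optics.read_camera(name): name is "scene" or "top" or "wrist"; returns a dict with "image" (480x640x3 uint8, red, green, blue), "depth" (480x640 float32, m along the optical axis (not along the pixel's ray), 0 where there is no reading), "K" (3x3 intrinsics, pixels), "k1" (the pictures are not rectified: a ray, as slopes to the right and down, at radius r is drawn at 1 + k1 r^2 times it, then the intrinsics apply), "eye" and "orientation" of the camera in the world. Camera axes: x right, y up, looking along -z (the intrinsics and any distortion apply to the point x, -y, -z); pixel columns grow to the right and rows downward; lengths in m; the calibration is good to about 2 mm. A picture is of the moment at which its call begins.
- r.hand_in(): hands the job in, once; it reports no verdict.
Trained networks look in a picture, given as the dict that the camera call returned (one of the last four; its "shot" number tells which), for a name from the list of things; names that differ only in an ending like _2 or _b are one class to them, and where a whole thing is asked for, a point or a joint stands for the part that bears it (a point fixed in the world has none). Each returns a list of dicts, best first, with "conf" (0 to 1); they miss things now and then, are a little off and sometimes report something else, mostly with a low value. They report only what shows in the picture. A call takes as long as a camera call. They do not tell look-alikes from the thing itself.
- optics.find_in(picture, target): "rect" ([left, top, right, bottom] in pixels, round what is visible of it).
- optics.cut_out(picture, target): "mask" (480x640 bool, what is visible of it) and "rect" ([left, top, right, bottom] in pixels, round what is visible of it).
- optics.tip_of(picture, target): "position" ([row, column] in pixels: a listed point, or the origin of a listed thing).
The state is a dict: "t": time; "joint_positions": joint angles; "qd": joint speeds; "joint_efforts": joint torques, N m; "eef_pos": TCP position; "tcp_rot": TCP orientation; "wrist_force": force on the tool from outside, world axes, zero at the start; "ft_torque": the same for the moment, N m; "grip_width": finger opening in m.
Only numpy, scipy, OpenCV 4.12 (cv2) and the standard library are available. Lean on these libraries where they do the work, as an engineer would, in place of code of your own. Each camera call takes 0.05 s, during which the arm holds its last target.

## Working session

There is one attempt and no reset: what is moved stays moved. The work goes in short steps, Python scripts to look and compute and a tool call to move; the robot and the scene stay as the last step left them, time stands still between calls to the robot, and variables do not carry over. Pictures are saved under pics/ and viewed, and the job is handed in when it is done.

Besides the shell and the picture viewer there is one more tool, called by a JSON object that holds its "fn" and its "kwargs". send_rows: Moves the arm, as the interface text tells. Its arguments: {"type":"object","properties":{"deltas":{"type":"array"},"grip_force":{"type":"number"}},"required":["deltas"]}

```bash
mkdir -p pics; cat > h.py <<'E'
import numpy as np, cv2
from station import r, optics
from scipy.spatial.transform import Rotation as R
def rot(q): return R.from_quat([q[1],q[2],q[3],q[0]])
def save(p,n): cv2.imwrite('pics/'+n,cv2.cvtColor(p['image'],cv2.COLOR_RGB2BGR))
def cloud(p):
    K=np.array(p['K']);h,w=p['depth'].shape
    u,v=np.meshgrid(np.arange(w),np.arange(h))
    pts=np.stack([u,v],-1).reshape(-1,1,2).astype(np.float64)
    s=cv2.undistortPoints(pts,K,np.array([p['k1'],0,0,0.])).reshape(h,w,2)
    d=p['depth']; c=np.stack([s[...,0]*d,-s[...,1]*d,-d],-1)
    W=rot(p['orientation']).apply(c.reshape(-1,3)).reshape(h,w,3)+np.array(p['eye'])
    W[d<=0]=np.nan
    return W
def ray(p,row,col,z):
    s=cv2.undistortPoints(np.array([[[col,row]]],float),np.array(p['K']),np.array([p['k1'],0,0,0.])).ravel()
    d=rot(p['orientation']).apply([s[0],-s[1],-1]); e=np.array(p['eye'])
    return e+d*(z-e[2])/d[2]
E
python3 - <<'E'
from h import *
print(r.state(), r.pinch_z)
for n in ['scene','top','wrist']:
    p=optics.read_camera(n); save(p,n+'0.png'); print(n,p['eye'],p['orientation'],p['K'],p['k1'])
E
```

```text
{'t': 0.0, 'joint_positions': array([-1.21511613e+00,  8.79286475e-02,  1.37226537e+00, -1.09095126e-05,
        1.68357778e+00, -1.03097744e-01]), 'qd': array([ 9.41475365e-04, -1.78070043e-04,  7.89763362e-05,  1.37694204e-03,
        5.18555852e-04,  1.03062086e-03]), 'joint_efforts': array([-1.63345503e-04, -3.40186858e+01, -3.02426291e+01,  7.17604277e-02,
        3.29782872e-02, -1.73851477e-04]), 'eef_pos': array([ 0.24336957, -0.49261057,  0.20431294]), 'tcp_rot': array([-1.08020768e-03,  9.73805074e-01,  2.27381817e-01, -1.42614977e-04]), 'wrist_force': array([ 1.02404353, -0.61863368,  0.40182404]), 'ft_torque': array([-0.00786281,  0.00322286, -0.00384808]), 'grip_width': 0.09419539384348874} 0.0188
scene [ 1.4644504  -0.16675399  1.28513807] [0.73054555 0.25598843 0.20219187 0.59990963] [[588.55079159   0.         321.03732244]
 [  0.         588.55079159 242.23148025]
 [  0.           0.           1.        ]] -0.10859509973139073
top [0.43222663 0.0229277  1.05768956] [-0.70491351 -0.02732471  0.02139794  0.70844367] [[450.41175982   0.         320.07971401]
 [  0.         450.41175982 237.10677499]
 [  0.           0.           1.        ]] 0.0317710467649719
wrist [ 0.30977724 -0.46037037  0.38245234] [ 0.84209759 -0.10899308  0.06867448 -0.52371364] [[430.96524681   0.         320.62195192]
 [  0.         430.96524681 244.99475008]
 [  0.           0.           1.        ]] -0.013568823604706078
```

View pics/top0.png

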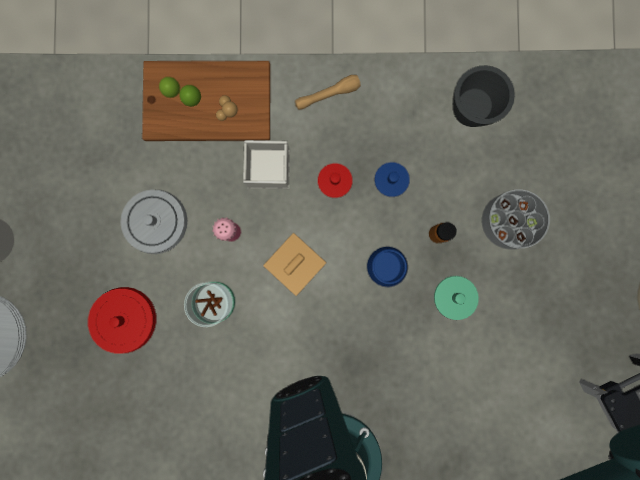

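View pics/scene0.png

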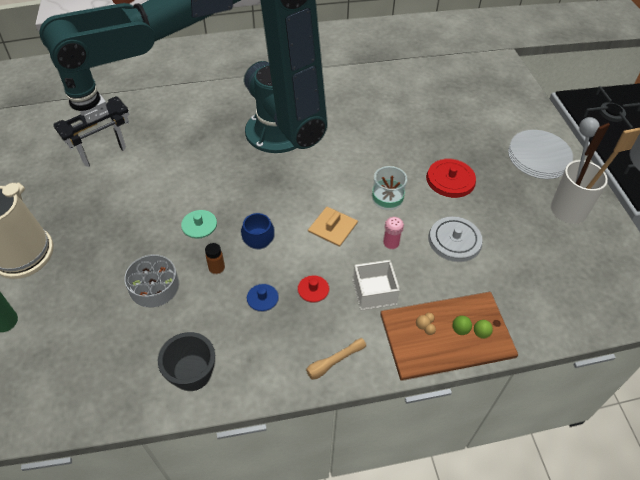

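The top view shows the steel lid at (152,221), the bamboo lid at (295,265), the blue lid at (392,179) and the mint lid at (457,298). The containers are the jar (210,304), salt box (266,163), pot (387,267) and tin (516,219). There are also red look-alikes of the pot lid and the tin lid.

```bash
python3 - <<'E'
from h import *
names=['jar','dabba','salt_box','pot','jar_lid','dabba_lid','salt_lid','pot_lid','shaker','spice_jar']
# z of mask (rim/plate)
zr={'jar':.088,'dabba':.052,'salt_box':.070,'pot':.068,'jar_lid':.022,'dabba_lid':.017,'salt_lid':.021,'pot_lid':.018,'shaker':.09,'spice_jar':.084}
rad={'jar':.0475,'dabba':.066,'pot':.038}
for cam in ['top','scene']:
    p=optics.read_camera(cam); W=cloud(p); print(cam,'table z',np.nanmedian(W[300:400,540:560,2]) if cam=='top' else '')
    for n in names:
        for d in optics.cut_out(p,n)[:3]:
            if d['conf']<.3: continue
            P=W[d['mask']]; P=P[np.isfinite(P[:,0])]
            zt=zr[n]; s=P[abs(P[:,2]-zt)<.005]
            k=P[P[:,2]>zt+.022]
            out=''
            if len(s)>10:
                c,r_=cv2.minEnclosingCircle(s[:,:2].astype(np.float32)*1000); out+=f' rim n{len(s)} c{np.round(c,1)} r{r_:.1f} mean{np.round(s[:,:2].mean(0)*1000,1)} z{np.median(s[:,2])*1000:.1f}'
                if n[:4]=='salt':
                    b=cv2.minAreaRect(s[:,:2].astype(np.float32)*1000); out+=f' rect{b}'
            if len(k) and 'lid' in n:
                out+=f' knob n{len(k)} {np.round(k[:,:2].mean(0)*1000,1)} z{np.median(k[:,2])*1000:.1f}'
            t=p['image'][d['mask']].mean(0).astype(int)
            print(n,round(d['conf'],2),d['rect'],t,out)
E
```

```text
top table z 0.0002654905384890105
jar 0.81 [184.4, 280.4, 236.4, 325.0] [119 126 117]  rim n346 c[356.6 275.4] r46.8 mean[356.8 274.4] z88.0
dabba 0.79 [481.4, 189.2, 550.4, 250.9] [89 90 86]  rim n328 c[ 541.4 -409.4] r67.2 mean[ 542.8 -408.3] z51.7
salt_box 0.51 [119.9, 190.4, 185.5, 253.7] [129 133 131] 
pot 0.92 [370.0, 246.9, 409.0, 286.5] [31 55 94]  rim n227 c[ 435.3 -119.6] r38.5 mean[ 435.1 -118.2] z67.6
jar_lid 0.9 [435.5, 277.1, 477.1, 319.5] [ 93 160 127]  rim n1378 c[ 364.5 -276.3] r49.5 mean[ 364.7 -275.4] z22.4 knob n93 [ 364.7 -275.2] z51.8
jar_lid 0.61 [120.1, 189.5, 185.5, 251.9] [129 133 131]  rim n1959 c[544.4 420.6] r74.1 mean[544.8 420. ] z18.7 knob n79 [543.8 419.6] z47.5
dabba_lid 0.97 [120.6, 190.5, 186.3, 252.8] [129 133 131]  rim n3031 c[544.7 421. ] r75.4 mean[544. 420.] z17.7 knob n98 [543.4 418.6] z46.7
dabba_lid 0.95 [88.7, 286.8, 157.5, 352.8] [155  35  31]  rim n3186 c[316.3 488.5] r75.2 mean[316.3 487.3] z17.5 knob n99 [317.2 486.8] z46.8
salt_lid 0.61 [265.4, 232.8, 325.7, 298.6] [179 143  92]  rim n1772 c[442.6  90. ] r69.1 mean[442.2  89.8] z21.3 
[... 2189 characters left out ...]
1825103759766) knob n106 [446.1  89. ] z49.6
pot_lid 0.83 [245.9, 282.8, 280.7, 314.2] [ 41  67 121]  rim n543 c[ 639.4 -138.5] r42.8 mean[ 643.8 -137.7] z17.6 knob n67 [ 641.7 -137.4] z47.5
pot_lid 0.63 [297.9, 276.4, 327.2, 300.9] [185  42  40]  rim n507 c[639.4  -4.6] r42.6 mean[642.1  -5.6] z17.8 knob n66 [639.4  -4.6] z45.6
pot_lid 0.35 [179.7, 210.4, 218.9, 239.8] [112 183 150]  rim n470 c[ 362.7 -280.8] r53.6 mean[ 371.1 -279. ] z20.5 knob n66 [ 367.3 -279.9] z49.5
shaker 0.69 [385.2, 215.5, 404.3, 248.2] [163 109 123]  rim n150 c[523.5 237.6] r25.1 mean[522.3 235.9] z88.4
spice_jar 0.72 [205.1, 244.5, 226.2, 274.2] [53 36 23]  rim n139 c[ 514.1 -245.1] r20.4 mean[ 515.2 -245.5] z83.2
```

```bash
cat >> h.py <<'E'
def plan(x,y,z,yaw=None):
    "x,y,z mm TCP target, yaw deg of tool x; prints tool-frame delta"
    s=r.state(); Rt=rot(s['tcp_rot']); p=np.array(s['eef_pos'])*1000
    cx=Rt.apply([1,0,0]); y0=np.degrees(np.arctan2(cx[1],cx[0]))
    if yaw is None: yaw=y0
    T=R.from_euler('z',yaw,degrees=True)*R.from_euler('x',180,degrees=True)
    print('t',round(s['t'],2),'pos',np.round(p,1),'yaw',round(y0,2),'w',round(s['grip_width']*1000,1),'F',np.round(s['wrist_force'],1),'q6',round(s['joint_positions'][5],2))
    print('D',np.round(Rt.inv().apply(np.array([x,y,z])-p),1),np.round((Rt.inv()*T).as_rotvec(degrees=True),2))
E
python3 -c "
from h import *
plan(365,-275.5,110,0)"
```

```text
t 1.25 pos [ 243.6 -493.1  205.5] yaw 26.29 w 93.7 F [-0.2  0.1 -0. ] q6 -0.1
D [ 205.2 -141.4   95.5] [ 1.000e-02 -0.000e+00  2.629e+01]
```

```bash
python3 -c "
from h import *
plan(365,-275.5,110,90)"
```

```text
t 1.25 pos [ 243.6 -493.1  205.5] yaw 26.29 w 93.7 F [-0.2  0.1 -0. ] q6 -0.1
D [ 205.2 -141.4   95.5] [ 1.000e-02  0.000e+00 -6.371e+01]
```

{"fn": "send_rows", "kwargs": {"deltas": [[[26,-18,12,0,0,-8,0],[52,-36,24,0,0,-16,0],[78,-54,36,0,0,-24,0],[104,-72,48,0,0,-32,0],[130,-90,60,0,0,-40,0],[156,-108,72,0,0,-48,0.2],[180,-124,84,0,0,-56,0.4],[198,-136,92,0,0,-61,0.4],[205,-141,95,0,0,-63.7,0.4],[205,-141,95,0,0,-63.7,0.4]]], "grip_force": 25}}

```text
t: 2.25
eef_pos: [0.3651, -0.2752, 0.1103]
tcp_rot: [-0.0, 0.707, 0.708, -0.0]
wrist_force: [-0.4, -0.8, -0.1]
grip_width: 0.0583
```

```bash
python3 - <<'E'
from h import *
plan(365,-275.5,27,90)
p=optics.read_camera('wrist'); save(p,'w1.png'); W=cloud(p)
for d in optics.cut_out(p,'jar_lid')[:2]:
    P=W[d['mask']];P=P[np.isfinite(P[:,0])]*1000
    s=P[abs(P[:,2]-22)<5];k=P[P[:,2]>44]
    print(d['conf'],d['rect'],len(s),cv2.minEnclosingCircle(s[:,:2].astype(np.float32)),np.median(s[:,2]),len(k),cv2.minEnclosingCircle(k[:,:2].astype(np.float32)),np.median(k[:,2]))
E
```

```text
t 2.25 pos [ 365.1 -275.2  110.3] yaw 90.07 w 58.3 F [-0.4 -0.8 -0.1] q6 -0.77
D [-0.3 -0.  83.3] [-0.03 -0.01  0.07]
0.63 [244.3, 174.1, 398.6, 320.4] 16119 ((363.9824523925781, -276.9377136230469), 49.835731506347656) 20.71686780542753 1269 ((364.0897216796875, -276.8068542480469), 12.006980895996094) 50.40156502329982
```

View pics/w1.png

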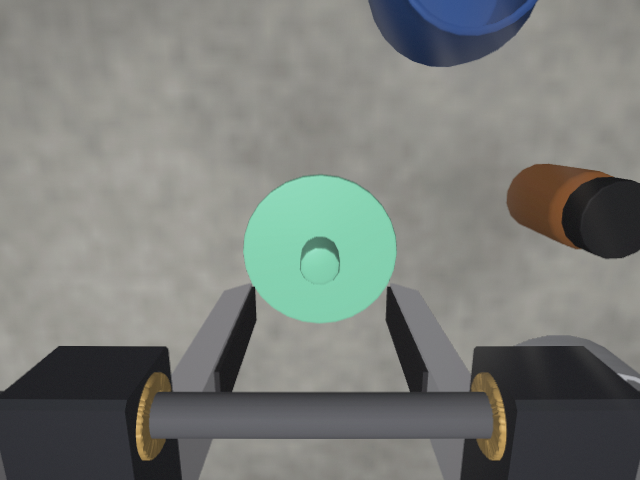

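The wrist view shows the mint knob at (320,266), centred between the fingers, and the wrist and top measurements agree within 1.5 mm. I'll descend and grip.

{"fn": "send_rows", "kwargs": {"deltas": [[[-1,0,20,0,0,0,0.4],[-1,0,45,0,0,0,0.4],[-1,0,65,0,0,0,0.4],[-1,0,78,0,0,0,0.4],[-1,0,84,0,0,0,0.4],[-1,0,84,0,0,0,0.4],[-1,0,84,0,0,0,0.85],[-1,0,84,0,0,0,0.85],[-1,0,84,0,0,0,0.85],[-1,0,84,0,0,0,0.85]]]}}

```text
t: 3.35
eef_pos: [0.3653, -0.2772, 0.0271]
tcp_rot: [0.001, 0.707, 0.707, -0.0]
wrist_force: [0.3, -0.2, -0.4]
grip_width: 0.0277
```

{"fn": "send_rows", "kwargs": {"deltas": [[[0,0,0,0,0,0,0.95],[0,0,0,0,0,0,0.95],[0,0,0,0,0,0,0.95],[0,0,-10,0,0,0,0.95],[0,0,-30,0,0,0,0.95],[0,0,-55,0,0,0,0.95],[0,0,-80,0,0,0,0.95],[0,0,-105,0,0,0,0.95],[0,0,-120,0,0,0,0.95],[0,0,-120,0,0,0,0.95]]]}}

```text
t: 4.35
eef_pos: [0.3662, -0.2781, 0.1495]
tcp_rot: [0.003, 0.707, 0.707, 0.0]
wrist_force: [0.7, -0.3, -0.4]
grip_width: 0.0236
```

```bash
python3 - <<'E'
from h import *
plan(355.8,273.5,150,90)
p=optics.read_camera('wrist'); save(p,'w2.png'); 
p=optics.read_camera('top'); save(p,'t2.png'); W=cloud(p)
for d in optics.cut_out(p,'jar')[:3]:
    P=W[d['mask']];P=P[np.isfinite(P[:,0])]*1000
    s=P[abs(P[:,2]-88)<4]
    if len(s)>10: print(d['conf'],d['rect'],len(s),cv2.minEnclosingCircle(s[:,:2].astype(np.float32)))
E
```

```text
t 4.35 pos [ 366.2 -278.1  149.5] yaw 89.99 w 23.6 F [ 0.7 -0.3 -0.4] q6 -0.77
D [551.5 -10.5  -2.8] [ 0.25  0.23 -0.01]
0.72 [184.4, 280.3, 237.3, 325.4] 346 ((356.76385498046875, 275.8919677734375), 47.53204345703125)
```

View pics/w2.png

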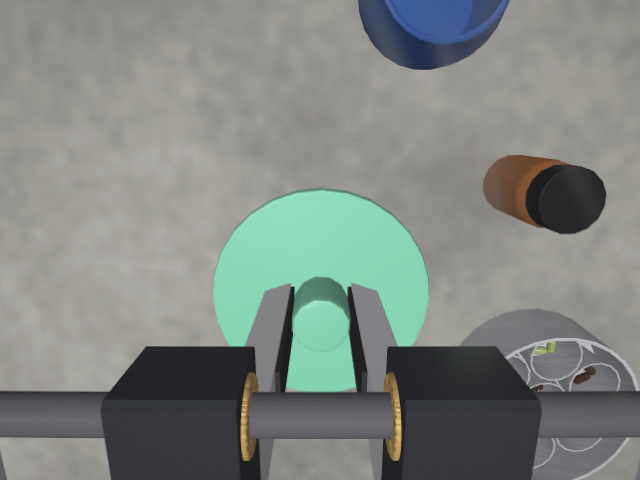

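{"fn": "send_rows", "kwargs": {"deltas": [[[10,0,-1,0,0,0,0.95],[35,0,-2,0,0,0,0.95],[70,-1,-3,0,0,0,0.95],[110,-2,-3,0,0,0,0.95],[150,-3,-3,0,0,0,0.95],[190,-4,-3,0,0,0,0.95],[230,-4,-3,0,0,0,0.95],[270,-5,-3,0,0,0,0.95],[310,-6,-3,0,0,0,0.95],[350,-6,-3,0,0,0,0.95]]]}}

```text
t: 5.5
eef_pos: [0.3575, 0.075, 0.1485]
tcp_rot: [-0.001, 0.707, 0.707, -0.0]
wrist_force: [1.0, -0.1, -0.4]
grip_width: 0.0235
```

{"fn": "send_rows", "kwargs": {"deltas": [[[40,-1,0,0,0,0,0.95],[75,-1,0,0,0,0,0.95],[110,-2,0,0,0,0,0.95],[140,-2,0,0,0,0,0.95],[165,-3,0,0,0,0,0.95],[180,-3,0,0,0,0,0.95],[188,-3,0,0,0,0,0.95],[190,-3,0,0,0,0,0.95],[190,-3,0,0,0,0,0.95]]]}}

```text
t: 6.4
eef_pos: [0.3556, 0.2627, 0.149]
tcp_rot: [0.0, 0.707, 0.707, -0.001]
wrist_force: [-0.1, -0.7, -1.5]
grip_width: 0.0233
```

```bash
python3 - <<'E'
from h import *
plan(357,274,130,90)
p=optics.read_camera('wrist'); save(p,'w3.png'); W=cloud(p)
p=optics.read_camera('top'); save(p,'t3.png')
E
```

```text
t 6.4 pos [355.6 262.7 149. ] yaw 89.99 w 23.3 F [-0.1 -0.7 -1.5] q6 0.51
D [11.3  1.4 19. ] [-0.05  0.05 -0.01]
```

View pics/w3.png

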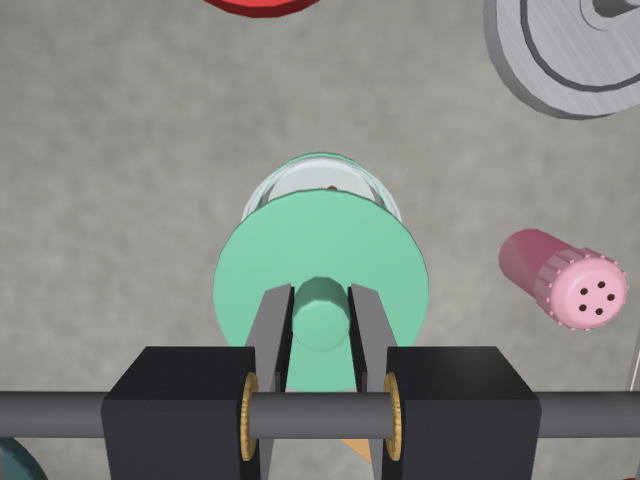

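View pics/t3.png

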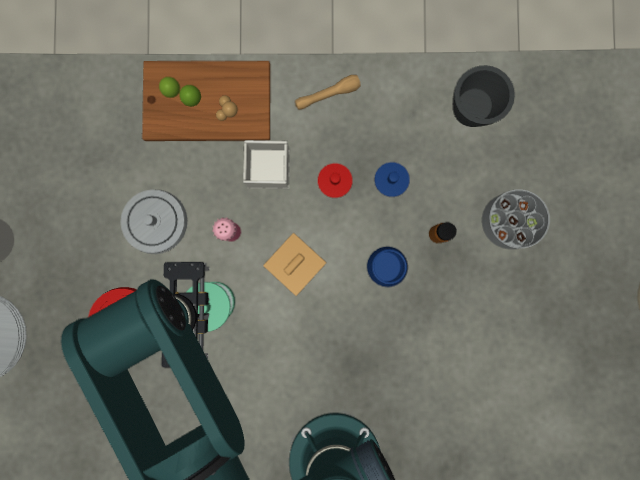

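```bash
cat >> h.py <<'E'
from scipy.optimize import least_squares
def fitc(P,rad=None):
    if rad: f=lambda q: np.hypot(P[:,0]-q[0],P[:,1]-q[1])-rad; x0=list(P[:,:2].mean(0)-[0,0])
    else: f=lambda q: np.hypot(P[:,0]-q[0],P[:,1]-q[1])-q[2]; x0=list(P[:,:2].mean(0))+[40]
    s=least_squares(f,x0,loss='soft_l1'); return np.round(s.x,1),round(float(np.sqrt(np.mean(s.fun**2))),2)
E
python3 - <<'E'
from h import *
p=optics.read_camera('wrist'); W=cloud(p)*1000
P=W[150:240,230:420].reshape(-1,3);P=P[np.isfinite(P[:,0])]
print(np.histogram(P[:,2],bins=range(-10,160,5)))
s=P[(P[:,2]>83)&(P[:,2]<91)];print(len(s),s.min(0),s.max(0));print(fitc(s,46),fitc(s))
# lid edge
L=W.reshape(-1,3);L=L[np.isfinite(L[:,0])]
im=p['image'].reshape(-1,3)
m=optics.cut_out(p,'jar_lid')
if m:
    L=W[m[0]['mask']];L=L[np.isfinite(L[:,0])];print(m[0]['conf'],np.median(L[:,2]));
    L=L[abs(L[:,2]-np.median(L[:,2]))<5]
    h=cv2.convexHull(L[:,:2].astype(np.float32))[:,0]; h=h[h[:,1]>255]; print(fitc(h,50),len(h))
E
```

```text
(array([   0, 5458,  557, 1701,   30,   42,   34,   35,  193,   40,   34,
         34,   23,   13,   17,   45,   11,   15,   70, 1965,    0,    0,
          0,    0,    0,    0,    0,    0,    0,  104, 6602,   14,    0]), array([-10,  -5,   0,   5,  10,  15,  20,  25,  30,  35,  40,  45,  50,
        55,  60,  65,  70,  75,  80,  85,  90,  95, 100, 105, 110, 115,
       120, 125, 130, 135, 140, 145, 150, 155]))
2001 [309.02641806 284.91116005  83.11695803] [400.85191464 322.44330384  89.09399711]
(array([355.4, 273.5]), 1.61) (array([355.4, 274.3,  45.3]), 1.59)
0.79 143.15636758010646
(array([355.6, 261.9]), 0.17) 46
```

{"fn": "send_rows", "kwargs": {"deltas": [[[6,0,0,0,0,0,0.95],[11.5,0,0,0,0,0,0.95],[11.5,0,6,0,0,0,0.95],[11.5,0,14,0,0,0,0.95],[11.5,0,22,0,0,0,0.95],[11.5,0,28,0,0,0,0.95],[11.5,0,32,0,0,0,0.95],[11.5,0,36,0,0,0,0.95],[11.5,0,40,0,0,0,0.95],[11.5,0,40,0,0,0,0.95]]]}}

```text
t: 7.6
eef_pos: [0.3558, 0.2744, 0.1089]
tcp_rot: [-0.0, 0.707, 0.707, -0.0]
wrist_force: [0.2, -0.5, -0.4]
grip_width: 0.0238
```

```bash
python3 - <<'E'
from h import *
plan(355.5,274.5,101,90)
p=optics.read_camera('wrist'); save(p,'w4.png'); 
p=optics.read_camera('scene'); i=p['image'][120:260,320:480]; cv2.imwrite('pics/s4.png',cv2.resize(i[...,::-1],None,fx=4,fy=4))
E
```

```text
t 7.6 pos [355.8 274.4 108.9] yaw 89.98 w 23.8 F [ 0.2 -0.5 -0.4] q6 0.53
D [ 0.1 -0.3  7.9] [-0.05  0.03 -0.02]
```

View pics/s4.png

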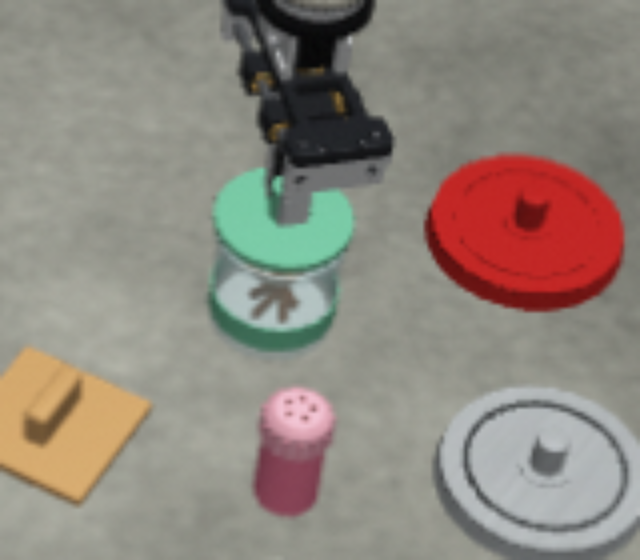

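The lid's plug is already in the jar mouth with no contact force. I'll go down slowly to the seat.

{"fn": "send_rows", "kwargs": {"deltas": [[[0,0,2,0,0,0,0.95],[0,0,4,0,0,0,0.95],[0,0,5.5,0,0,0,0.95],[0,0,6.5,0,0,0,0.95],[0,0,7.2,0,0,0,0.95],[0,0,7.8,0,0,0,0.95],[0,0,8,0,0,0,0.95],[0,0,8,0,0,0,0.95]]]}}

```text
t: 8.5
eef_pos: [0.3561, 0.2746, 0.1015]
tcp_rot: [0.0, 0.707, 0.707, 0.0]
wrist_force: [0.1, -0.0, -1.0]
grip_width: 0.0232
```

{"fn": "send_rows", "kwargs": {"deltas": [[[0,0,0.5,0,0,0,0.95],[0,0,1,0,0,0,0.95],[0,0,1,0,0,0,0.95]]]}}

```text
t: 8.8
eef_pos: [0.3562, 0.2746, 0.1009]
tcp_rot: [0.0, 0.707, 0.707, 0.0]
wrist_force: [-0.6, -1.5, 2.7]
grip_width: 0.0232
```

Contact at about 3 N with z as expected, so I'll release and retreat.

{"fn": "send_rows", "kwargs": {"deltas": [[[0,0,0,0,0,0,0.6],[0,0,0,0,0,0,0.5],[0,0,0,0,0,0,0.5],[0,0,0,0,0,0,0.5],[0,0,-5,0,0,0,0.5],[0,0,-15,0,0,0,0.5],[0,0,-30,0,0,0,0.5],[0,0,-45,0,0,0,0.5],[0,0,-50,0,0,0,0.5]]]}}

```text
t: 9.7
eef_pos: [0.3572, 0.2753, 0.1532]
tcp_rot: [0.001, 0.707, 0.707, 0.002]
wrist_force: [0.4, -0.7, 0.7]
grip_width: 0.0466
```

```bash
python3 - <<'E'
from h import *
p=optics.read_camera('wrist'); W=cloud(p)*1000; save(p,'w5.png')
for d in optics.cut_out(p,'jar_lid')[:1]:
    L=W[d['mask']];L=L[np.isfinite(L[:,0])];s=L[abs(L[:,2]-96)<7]
    A=np.c_[s[:,:2]-s[:,:2].mean(0),np.ones(len(s))];c=np.linalg.lstsq(A,s[:,2],rcond=None)[0]
    print(d['conf'],len(s),'tilt deg',np.degrees(c[:2]),'z',c[2],s[:,:2].mean(0))
plan(544.5,419,100,90)
E
```

```text
0.59 18639 tilt deg [ 0.05815004 -0.00612898] z 94.74015868160076 [355.90066525 279.80492699]
t 9.8 pos [356.8 275.  152. ] yaw 89.99 w 46.8 F [ 0.3 -0.3 -0.5] q6 0.53
D [143.9 187.5  52.7] [ 0.15 -0.08 -0.01]
```

View pics/w5.png

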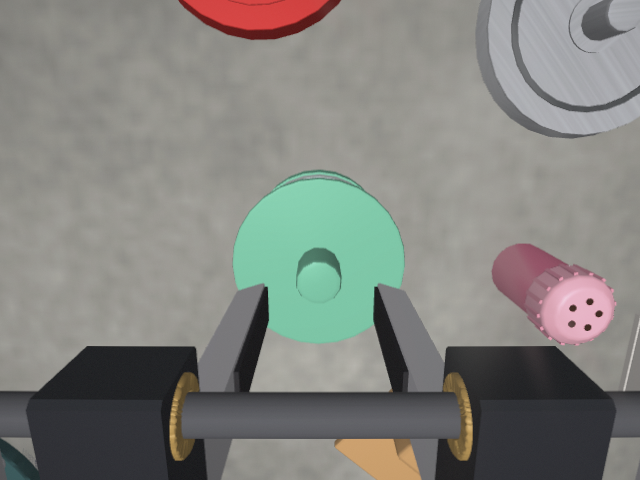

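The mint lid is level (0.06°) and seated. Next is the steel lid.

{"fn": "send_rows", "kwargs": {"deltas": [[[10,13,0,0,0,0,0.4],[28,37,3,0,0,0,0.4],[50,65,10,0,0,0,0.4],[74,96,20,0,0,0,0.4],[98,127,30,0,0,0,0.4],[120,156,40,0,0,0,0.4],[135,176,48,0,0,0,0.4],[143,186,52,0,0,0,0.4],[144,188,53,0,0,0,0.4],[144,188,53,0,0,0,0.4]]]}}

```text
t: 10.8
eef_pos: [0.5436, 0.4181, 0.0961]
tcp_rot: [-0.0, 0.707, 0.707, -0.001]
wrist_force: [0.4, -0.7, -0.0]
grip_width: 0.0563
```

```bash
python3 - <<'E'
from h import *
p=optics.read_camera('wrist'); W=cloud(p)*1000; save(p,'w6.png')
for d in optics.cut_out(p,'dabba_lid')[:2]:
    P=W[d['mask']];P=P[np.isfinite(P[:,0])]
    s=P[abs(P[:,2]-17)<5];k=P[P[:,2]>40]
    print(d['conf'],d['rect'],len(s),cv2.minEnclosingCircle(s[:,:2].astype(np.float32)),np.median(s[:,2]))
    if len(k):print(len(k),cv2.minEnclosingCircle(k[:,:2].astype(np.float32)),np.median(k[:,2]))
plan(544.5,419,22,90)
E
```

```text
0.62 [206.2, 125.1, 439.7, 356.2] 37535 ((543.046875, 420.68060302734375), 73.42509460449219) 15.87330419901284
1388 ((543.4268798828125, 427.37353515625), 39.99807357788086) 45.45897380363503
0.6 [0.0, 22.9, 78.6, 248.8] 9136 ((352.8521728515625, 481.9920654296875), 62.18641662597656) 15.707826926993269
t 10.9 pos [543.5 418.1  97.5] yaw 89.98 w 56.0 F [-0.1 -0.6  0.5] q6 0.57
D [ 0.9  1.  75.5] [-0.02  0.02 -0.02]
```

View pics/w6.png

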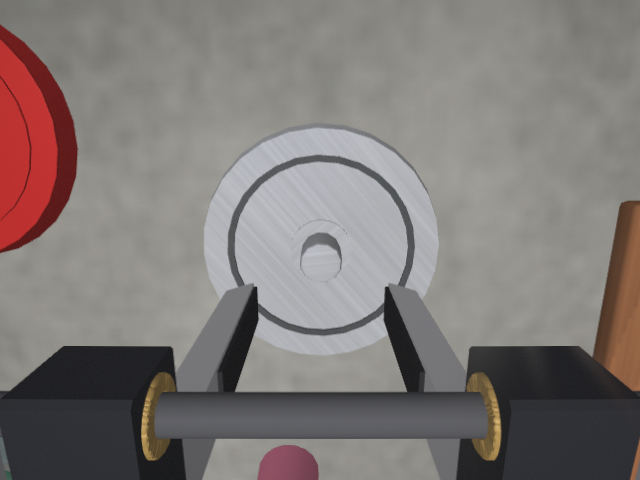

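The steel knob at (321,258) is centred between the fingers. I'll descend.

{"fn": "send_rows", "kwargs": {"deltas": [[[1.5,0,18,0,0,0,0.4],[1.5,0,40,0,0,0,0.4],[1.5,0,58,0,0,0,0.4],[1.5,0,70,0,0,0,0.4],[1.5,0,74,0,0,0,0.4],[1.5,0,75,0,0,0,0.5],[1.5,0,75,0,0,0,0.95],[1.5,0,75,0,0,0,0.95],[1.5,0,75,0,0,0,0.95],[1.5,0,75,0,0,0,0.95]]], "grip_force": 30}}

```text
t: 11.9
eef_pos: [0.5443, 0.4203, 0.0234]
tcp_rot: [-0.0, 0.707, 0.707, 0.0]
wrist_force: [-0.8, 0.2, 1.8]
grip_width: 0.0232
```

{"fn": "send_rows", "kwargs": {"deltas": [[[0,0,0,0,0,0,0.95],[0,0,0,0,0,0,0.95],[0,0,0,0,0,0,0.95],[0,0,-8,0,0,0,0.95],[0,0,-25,0,0,0,0.95],[0,0,-50,0,0,0,0.95],[0,0,-75,0,0,0,0.95],[0,0,-98,0,0,0,0.95],[0,0,-112,0,0,0,0.95],[0,0,-115,0,0,0,0.95]]]}}

```text
t: 12.9
eef_pos: [0.545, 0.4205, 0.1395]
tcp_rot: [0.001, 0.707, 0.707, 0.002]
wrist_force: [0.2, 0.3, -1.5]
grip_width: 0.0235
```

```bash
python3 - <<'E'
from h import *
p=optics.read_camera('wrist'); save(p,'w7.png')
plan(541.5,-409,138,90)
E
```

```text
t 12.95 pos [544.6 420.2 138.5] yaw 89.98 w 23.4 F [-0.3 -0.3 -1.6] q6 0.58
D [-8.292e+02 -2.800e+00 -2.000e-01] [ 0.1  -0.05 -0.02]
```

View pics/w7.png

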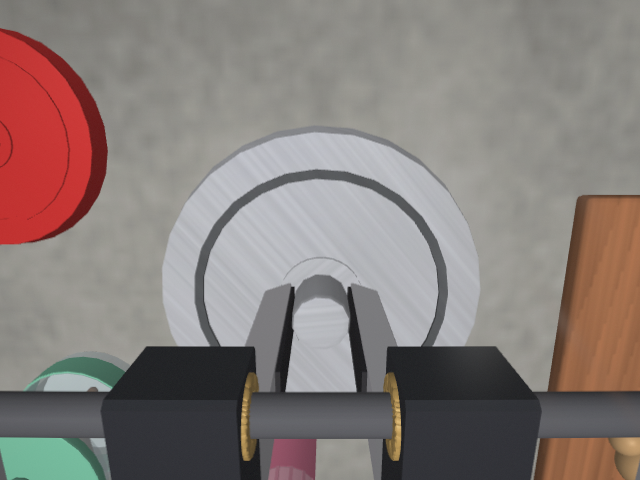

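{"fn": "send_rows", "kwargs": {"deltas": [[[-8,0,0,0,0,0,0.95],[-24,0,0,0,0,0,0.95],[-50,0,0,0,0,0,0.95],[-85,0,0,0,0,0,0.95],[-125,0,0,0,0,0,0.95],[-165,0,0,0,0,0,0.95],[-205,0,0,0,0,0,0.95],[-245,0,0,0,0,0,0.95],[-285,0,0,0,0,0,0.95],[-325,0,0,0,0,0,0.95]]]}}

```text
t: 13.95
eef_pos: [0.5424, 0.0922, 0.1361]
tcp_rot: [-0.001, 0.707, 0.707, -0.001]
wrist_force: [-0.1, 0.1, -1.0]
grip_width: 0.0231
```

{"fn": "send_rows", "kwargs": {"deltas": [[[-40,0,0,0,0,0,0.95],[-80,0,0,0,0,0,0.95],[-120,0,0,0,0,0,0.95],[-160,0,0,0,0,0,0.95],[-200,0,0,0,0,0,0.95],[-240,0,0,0,0,0,0.95],[-280,0,0,0,0,0,0.95],[-320,0,0,0,0,0,0.95],[-360,0,0,0,0,0,0.95],[-395,0,0,0,0,0,0.95]]]}}

```text
t: 14.95
eef_pos: [0.5417, -0.3024, 0.136]
tcp_rot: [-0.001, 0.708, 0.706, -0.001]
wrist_force: [0.9, 0.3, -1.8]
grip_width: 0.0233
```

```bash
python3 - <<'E'
from h import *
plan(542,-430,138,90)
E
```

```text
t 14.95 pos [ 541.7 -302.4  136. ] yaw 89.88 w 23.3 F [ 0.9  0.3 -1.8] q6 -0.6
D [-127.6    0.6   -2.1] [-0.14 -0.04 -0.12]
```

{"fn": "send_rows", "kwargs": {"deltas": [[[-30,0,0,0,0,0,0.95],[-58,0,0,0,0,0,0.95],[-84,0,0,0,0,0,0.95],[-106,0,0,0,0,0,0.95],[-120,0,0,0,0,0,0.95],[-127,0,0,0,0,0,0.95],[-128,0,0,0,0,0,0.95],[-128,0,0,0,0,0,0.95]]]}}

```text
t: 15.75
eef_pos: [0.5438, -0.4273, 0.1373]
tcp_rot: [-0.0, 0.707, 0.707, 0.0]
wrist_force: [-0.5, -0.2, -0.7]
grip_width: 0.0236
```

```bash
python3 - <<'E'
from h import *
plan(542,-410,100,90)
p=optics.read_camera('wrist'); W=cloud(p)*1000; save(p,'w8.png')
V=W.reshape(-1,3);V=V[np.isfinite(V[:,0])]
s=V[(abs(V[:,2]-51)<4)&(V[:,1]>-420)&(V[:,0]>460)&(V[:,0]<620)];print('rim',len(s),s.min(0),s.max(0))
if len(s)>20:
    h=cv2.convexHull(s[:,:2].astype(np.float32))[:,0];h=h[h[:,1]>-385];print(fitc(h,66),fitc(h),len(h))
for d in optics.cut_out(p,'dabba_lid')[:1]:
    L=W[d['mask']];L=L[np.isfinite(L[:,0])];m=np.median(L[:,2]);L=L[abs(L[:,2]-m)<4]
    h=cv2.convexHull(L[:,:2].astype(np.float32))[:,0];h=h[h[:,1]>-425];print(d['conf'],m,fitc(h,73.5),fitc(h),len(h))
E
```

```text
t 15.75 pos [ 543.8 -427.3  137.3] yaw 90.01 w 23.6 F [-0.5 -0.2 -0.7] q6 -0.75
D [17.3 -1.8 37.3] [-0.02 -0.04  0.01]
rim 561 [ 501.58674661 -359.55825234   47.01889229] [ 573.54502645 -346.36720376   52.52058647]
(array([ 540.7, -412.2]), 0.17) (array([ 540.6, -411. ,   64.9]), 0.16) 19
```

View pics/w8.png

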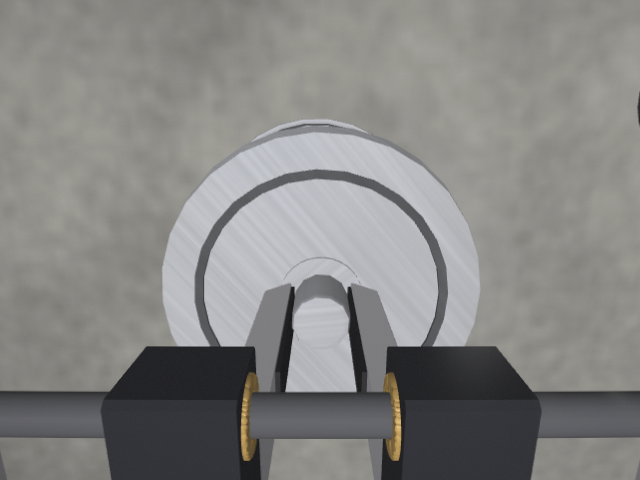

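```bash
python3 - <<'E'
from h import *
p=optics.read_camera('wrist'); W=cloud(p)*1000
V=W[110:340].reshape(-1,3);V=V[np.isfinite(V[:,0])]
L=V[abs(V[:,2]-129)<6];L=L[np.hypot(L[:,0]-544,L[:,1]+427)<80];print(len(L),np.median(L[:,2]))
h=cv2.convexHull(L[:,:2].astype(np.float32))[:,0];h=h[h[:,1]>-420];print(fitc(h,73.5),fitc(h),len(h))
plan(542,-410,100,90)
E
```

```text
48112 130.15047157969963
(array([ 543.8, -426.3]), 0.19) (array([ 543.8, -426. ,   73.2]), 0.15) 41
t 15.9 pos [ 544.2 -427.   137.8] yaw 90.06 w 23.4 F [-0.9 -0.6 -1.4] q6 -0.75
D [17.  -2.2 37.8] [ 0.01 -0.    0.06]
```

{"fn": "send_rows", "kwargs": {"deltas": [[[5,-1,0,0,0,0,0.95],[12,-2,4,0,0,0,0.95],[16,-3,12,0,0,0,0.95],[16,-3,22,0,0,0,0.95],[16,-3,33,0,0,0,0.95],[16,-3,43,0,0,0,0.95],[16,-3,50,0,0,0,0.95],[16,-3,55,0,0,0,0.95],[16,-3,57,0,0,0,0.95],[16,-3,57,0,0,0,0.95]]]}}

```text
t: 16.9
eef_pos: [0.5409, -0.4121, 0.0803]
tcp_rot: [-0.0, 0.707, 0.707, -0.0]
wrist_force: [0.5, -0.0, -1.2]
grip_width: 0.0231
```

```bash
python3 - <<'E'
from h import *
plan(541,-411,61.5,90)
p=optics.read_camera('scene'); i=p['image'][210:350,80:240]; cv2.imwrite('pics/s9.png',cv2.resize(i[...,::-1],None,fx=4,fy=4,interpolation=cv2.INTER_CUBIC))
E
```

```text
t 16.9 pos [ 540.9 -412.1   80.3] yaw 89.98 w 23.1 F [ 0.5 -0.  -1.2] q6 -0.73
D [ 1.1  0.1 18.8] [-0.01 -0.   -0.02]
```

View pics/s9.png

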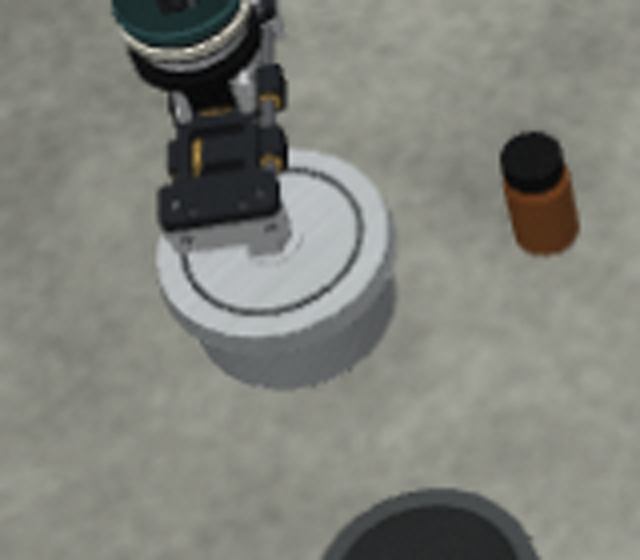

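```bash
python3 - <<'E'
from h import *
p=optics.read_camera('scene'); W=cloud(p)*1000
V=W.reshape(-1,3);im=p['image'].reshape(-1,3);ok=np.isfinite(V[:,0])&(np.hypot(V[:,0]-541,V[:,1]+412)<95);V=V[ok]
L=V[abs(V[:,2]-73)<5];h=cv2.convexHull(L[:,:2].astype(np.float32))[:,0]
print('lid',len(L),np.median(L[:,2]));h2=h[(h[:,0]>540)];print(fitc(h2,73.5),fitc(h2),len(h2))
for lo,hi in [(8,20),(20,32),(32,44)]:
    s=V[(V[:,2]>lo)&(V[:,2]<hi)]
    s=s[s[:,0]>560] ; print('wall',lo,len(s),fitc(s,66),fitc(s))
E
```

```text
lid 1395 74.36429464209505
(array([ 543.6, -413. ]), 0.81) (array([ 543.1, -412.9,   73.9]), 0.79) 18
wall 8 124 (array([ 654.9, -384.5]), 18.62) (array([ 538.6, -413.3,   67.1]), 3.52)
wall 20 131 (array([ 540. , -413.4]), 1.92) (array([ 539.4, -413.4,   66.6]), 1.92)
wall 32 90 (array([ 540.7, -413. ]), 1.57) (array([ 537.6, -413.8,   68.8]), 1.55)
```

{"fn": "send_rows", "kwargs": {"deltas": [[[0.5,-0.5,2,0,0,0,0.95],[0.5,-1,4,0,0,0,0.95],[0.5,-1,6,0,0,0,0.95],[0.5,-1,8,0,0,0,0.95],[0.5,-1,9.5,0,0,0,0.95],[0.5,-1,11,0,0,0,0.95],[0.5,-1,11,0,0,0,0.95]]]}}

```text
t: 17.7
eef_pos: [0.5398, -0.4114, 0.0691]
tcp_rot: [-0.0, 0.707, 0.707, -0.0]
wrist_force: [0.1, 0.7, -1.7]
grip_width: 0.0232
```

No contact so far, so the skirt is going over freely. Continuing down.

{"fn": "send_rows", "kwargs": {"deltas": [[[0,0,1.5,0,0,0,0.95],[0,0,3,0,0,0,0.95],[0,0,4.5,0,0,0,0.95],[0,0,5.5,0,0,0,0.95],[0,0,6.5,0,0,0,0.95],[0,0,6.5,0,0,0,0.95]]]}}

```text
t: 18.3
eef_pos: [0.5398, -0.4114, 0.0627]
tcp_rot: [-0.0, 0.707, 0.707, -0.0]
wrist_force: [0.3, 0.9, -2.5]
grip_width: 0.0237
```

{"fn": "send_rows", "kwargs": {"deltas": [[[0,0,0.6,0,0,0,0.95],[0,0,1.2,0,0,0,0.95],[0,0,1.8,0,0,0,0.95],[0,0,1.8,0,0,0,0.95]]]}}

```text
t: 18.7
eef_pos: [0.54, -0.4115, 0.0614]
tcp_rot: [0.0, 0.707, 0.707, -0.0]
wrist_force: [-0.0, -0.2, -0.7]
grip_width: 0.0233
```

{"fn": "send_rows", "kwargs": {"deltas": [[[0,0,0.5,0,0,0,0.95],[0,0,1,0,0,0,0.95],[0,0,1,0,0,0,0.95]]]}}

```text
t: 19.0
eef_pos: [0.54, -0.4116, 0.0613]
tcp_rot: [0.0, 0.707, 0.707, -0.0]
wrist_force: [-2.1, 1.8, 3.8]
grip_width: 0.0233
```

Contact with the rim at the expected height, at about 5 N. Releasing.

{"fn": "send_rows", "kwargs": {"deltas": [[[0,0,-0.5,0,0,0,0.6],[0,0,-0.5,0,0,0,0.5],[0,0,-0.5,0,0,0,0.5],[0,0,-0.5,0,0,0,0.5],[0,0,-5,0,0,0,0.5],[0,0,-18,0,0,0,0.5],[0,0,-40,0,0,0,0.5],[0,0,-65,0,0,0,0.5],[0,0,-70,0,0,0,0.5]]]}}

```text
t: 19.9
eef_pos: [0.5417, -0.413, 0.1358]
tcp_rot: [0.004, 0.707, 0.707, 0.0]
wrist_force: [1.2, -0.3, 0.2]
grip_width: 0.0471
```

```bash
python3 - <<'E'
from h import *
p=optics.read_camera('wrist'); W=cloud(p)*1000; save(p,'w10.png')
V=W[60:360].reshape(-1,3);V=V[np.isfinite(V[:,0])];s=V[(abs(V[:,2]-54)<5)&(np.hypot(V[:,0]-540,V[:,1]+411)<78)]
A=np.c_[s[:,:2]-s[:,:2].mean(0),np.ones(len(s))];c=np.linalg.lstsq(A,s[:,2],rcond=None)[0]
print(len(s),'tilt deg',np.degrees(c[:2]),'z',c[2],cv2.minEnclosingCircle(s[:,:2].astype(np.float32)))
plan(442.5,89,110,90)
E
```

```text
36404 tilt deg [0.04605788 0.08023869] z 53.94939814949044 ((539.459716796875, -411.1698303222656), 73.38726043701172)
t 19.95 pos [ 541.4 -412.8  134.9] yaw 89.99 w 46.9 F [0.4 0.4 0.3] q6 -0.73
D [501.9 -99.2  21.7] [ 0.32  0.29 -0.01]
```

View pics/w10.png

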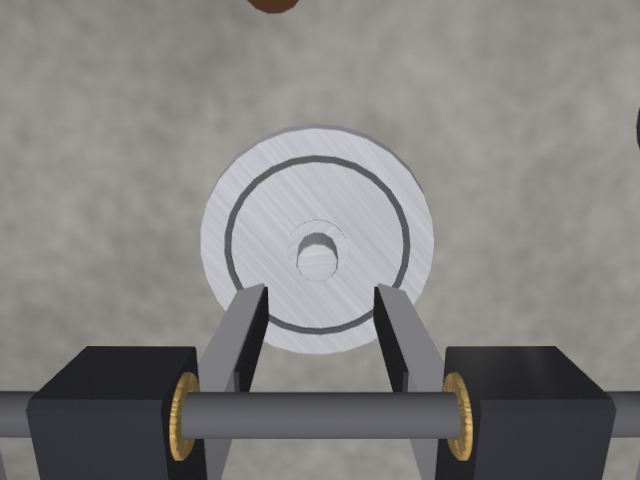

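The steel lid is level and fully down. Next I'll measure the bamboo lid and salt box angles from the top camera.

```bash
python3 - <<'E'
from h import *
p=optics.read_camera('top'); W=cloud(p)*1000; save(p,'t11.png')
V=W.reshape(-1,3);V=V[np.isfinite(V[:,0])]
def near(x,y,r_,lo,hi): return V[(np.hypot(V[:,0]-x,V[:,1]-y)<r_)&(V[:,2]>lo)&(V[:,2]<hi)]
s=near(442,90,80,16,26);print('plate',cv2.minAreaRect(s[:,:2].astype(np.float32)))
k=near(442,90,60,44,58);print('handle',len(k),cv2.minAreaRect(k[:,:2].astype(np.float32)),k.mean(0))
b=near(670,152,80,64,76);print('box',len(b),cv2.minAreaRect(b[:,:2].astype(np.float32)))
# edge angle by line fits per side
(c,wh,a)=cv2.minAreaRect(b[:,:2].astype(np.float32))
print(c)
for nm,P,cc in [('box',b,c)]:
    d=P[:,:2]-np.array(c)
    for ax,sg in [(0,1),(0,-1),(1,1),(1,-1)]:
        m=(sg*d[:,ax]>41)&(abs(d[:,1-ax])<38)
        q=d[m]; f=np.polyfit(q[:,1-ax],q[:,ax],1); print(nm,ax,sg,m.sum(),np.degrees(np.arctan(f[0])),f[1])
E
```

```text
plate ((441.96990966796875, 90.11810302734375), (104.0772933959961, 103.82593536376953), 47.30120086669922)
handle 194 ((441.9230041503906, 90.03379821777344), (17.96876335144043, 53.724342346191406), 47.49385452270508) [441.60835477  90.10796835  50.76227205]
box 488 ((669.5595703125, 153.18624877929688), (98.54335021972656, 98.9600830078125), 89.02471923828125)
(669.5595703125, 153.18624877929688)
box 0 1 107 0.8200937147765137 45.86392763324444
box 0 -1 104 0.5092993291559872 -46.04952042780409
box 1 1 100 -1.9467965065875512 45.388951883589385
box 1 -1 96 -1.9130455654212173 -46.52117246515808
```

{"fn": "send_rows", "kwargs": {"deltas": [[[10,-2,0,0,0,0,0.4],[35,-7,0,0,0,-3,0.4],[75,-15,0,0,0,-8,0.4],[120,-24,0,0,0,-14,0.4],[165,-33,0,0,0,-20,0.4],[210,-42,0,0,0,-26,0.4],[255,-50,2,0,0,-32,0.4],[300,-59,5,0,0,-38,0.4],[345,-68,10,0,0,-43,0.4],[385,-76,15,0,0,-47.4,0.4]]]}}

```text
t: 21.0
eef_pos: [0.4617, -0.0238, 0.1133]
tcp_rot: [-0.001, 0.362, 0.932, -0.0]
wrist_force: [0.3, -0.8, 0.2]
grip_width: 0.0567
```

```bash
python3 -c "
from h import *
plan(442.3,89.5,110,137.4)"
```

```text
t 21.0 pos [461.7 -23.8 113.3] yaw 137.61 w 56.7 F [ 0.3 -0.8  0.2] q6 -1.01
D [90.7 70.7  3.4] [-0.07 -0.16  0.21]
```

{"fn": "send_rows", "kwargs": {"deltas": [[[30,23,1,0,0,0,0.4],[58,45,2,0,0,0,0.4],[78,61,3,0,0,0,0.4],[89,69,3,0,0,0,0.4],[92,71,3,0,0,0,0.4],[92,71,3,0,0,0,0.4],[92,71,3,0,0,0,0.4]]]}}

```text
t: 21.7
eef_pos: [0.4444, 0.0872, 0.1119]
tcp_rot: [-0.0, 0.364, 0.931, -0.0]
wrist_force: [0.1, 0.2, 0.5]
grip_width: 0.0566
```

```bash
python3 - <<'E'
from h import *
plan(442.3,89.5,26,137.4)
p=optics.read_camera('wrist'); W=cloud(p)*1000; save(p,'w12.png')
V=W.reshape(-1,3);V=V[np.isfinite(V[:,0])]
def near(x,y,r_,lo,hi): return V[(np.hypot(V[:,0]-x,V[:,1]-y)<r_)&(V[:,2]>lo)&(V[:,2]<hi)]
s=near(442,90,80,15,26);print('plate',cv2.minAreaRect(s[:,:2].astype(np.float32)))
k=near(442,90,40,46,53);print('handle',len(k),cv2.minAreaRect(k[:,:2].astype(np.float32)))
E
```

```text
t 21.7 pos [444.4  87.2 111.9] yaw 137.32 w 56.6 F [0.1 0.2 0.5] q6 -0.76
D [ 3.2  0.3 85.9] [-0.04  0.01 -0.08]
plate ((441.3671569824219, 90.9820327758789), (104.39653778076172, 102.75167846679688), 47.294837951660156)
handle 2570 ((441.14630126953125, 91.39850616455078), (17.655502319335938, 52.995216369628906), 46.824275970458984)
```

View pics/w12.png

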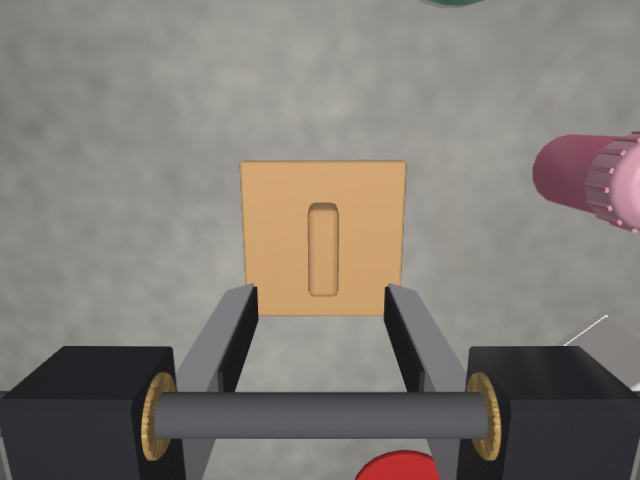

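{"fn": "send_rows", "kwargs": {"deltas": [[[2,0.5,18,0,0,0,0.4],[4.2,0.5,42,0,0,0,0.4],[4.2,0.5,64,0,0,0,0.4],[4.2,0.5,80,0,0,0,0.4],[4.2,0.5,85,0,0,0,0.4],[4.2,0.5,86,0,0,0,0.5],[4.2,0.5,86,0,0,0,0.98],[4.2,0.5,86,0,0,0,0.98],[4.2,0.5,86,0,0,0,0.98],[4.2,0.5,86,0,0,0,0.98]]]}}

```text
t: 22.75
eef_pos: [0.4421, 0.0913, 0.0268]
tcp_rot: [0.001, 0.363, 0.932, 0.0]
wrist_force: [-0.3, 0.7, 0.7]
grip_width: 0.0196
```

{"fn": "send_rows", "kwargs": {"deltas": [[[0,0,0,0,0,0,0.98],[0,0,0,0,0,0,0.98],[0,0,0,0,0,0,0.98],[0,0,0,0,0,0,0.98],[0,0,-8,0,0,0,0.98],[0,0,-25,0,0,0,0.98],[0,0,-50,0,0,0,0.98],[0,0,-75,0,0,0,0.98],[0,0,-95,0,0,0,0.98],[0,0,-105,0,0,0,0.98]]]}}

```text
t: 23.75
eef_pos: [0.4423, 0.0914, 0.133]
tcp_rot: [0.001, 0.363, 0.932, 0.001]
wrist_force: [-0.3, -0.9, -0.9]
grip_width: 0.0181
```

```bash
python3 -c "
from h import *
plan(669.5,132,133,88.8)"
```

```text
t 23.75 pos [442.3  91.4 133. ] yaw 137.39 w 18.1 F [-0.3 -0.9 -0.9] q6 -0.75
D [-139.7  183.7    0.6] [ 0.14  0.05 48.59]
```

{"fn": "send_rows", "kwargs": {"deltas": [[[-7,9,0,0,0,3,0.98],[-22,29,0,0,0,9,0.98],[-42,55,0,0,0,16,0.98],[-63,83,0,0,0,23,0.98],[-84,110,0,0,0,30,0.98],[-105,138,0,0,0,37,0.98],[-122,160,0,0,0,43,0.98],[-134,176,0,0,0,47,0.98],[-140,184,0,0,0,48.6,0.98],[-140,184,0,0,0,48.6,0.98]]]}}

```text
t: 24.75
eef_pos: [0.6695, 0.132, 0.1289]
tcp_rot: [-0.001, 0.715, 0.7, -0.001]
wrist_force: [-0.7, 0.7, -1.4]
grip_width: 0.018
```

```bash
python3 - <<'E'
from h import *
plan(669.5,152,100,88.8)
p=optics.read_camera('wrist'); W=cloud(p)*1000; save(p,'w13.png')
V=W[60:345].reshape(-1,3);V=V[np.isfinite(V[:,0])]
def near(x,y,r_,lo,hi): return V[(np.hypot(V[:,0]-x,V[:,1]-y)<r_)&(V[:,2]>lo)&(V[:,2]<hi)]
s=near(669,132,85,120,132);print('plate',len(s),np.median(s[:,2]),cv2.minAreaRect(s[:,:2].astype(np.float32)))
b=near(669,152,85,62,74);print('rim',len(b),np.median(b[:,2]),b.min(0),b.max(0))
for nm,P in [('plate',s),('box',b)]:
    h=[]
    c=(P[:,0].min()+P[:,0].max())/2
    # far edge per x bin
    xs=np.arange(c-38,c+38,4); e=np.array([[x,np.percentile(P[abs(P[:,0]-x)<2,1],99)] for x in xs if (abs(P[:,0]-x)<2).sum()>3])
    f=np.polyfit(e[:,0]-c,e[:,1],1);print(nm,'xc',c,'xw',np.ptp(P[:,0]),'far y',f[1],'ang',np.degrees(f[0]))
E
```

```text
t 24.75 pos [669.5 132.  128.9] yaw 88.79 w 18.0 F [-0.7  0.7 -1.4] q6 0.13
D [20.1 -0.3 28.9] [-0.17  0.03 -0.01]
plate 27775 121.77424237379688 ((669.3038330078125, 145.4946746826172), (75.99459838867188, 103.93912506103516), 88.81564331054688)
rim 2683 68.30988809443964 [621.51715981 176.48418268  62.09583618] [717.77207782 201.65008564  70.90216609]
plate xc 669.209613626615 xw 105.19431169027268 far y 182.87419548724415 ang -1.2730376829457883
box xc 669.6446188121906 xw 96.25491800851216 far y 200.64320220806837 ang -1.2650951062571902
```

View pics/w13.png

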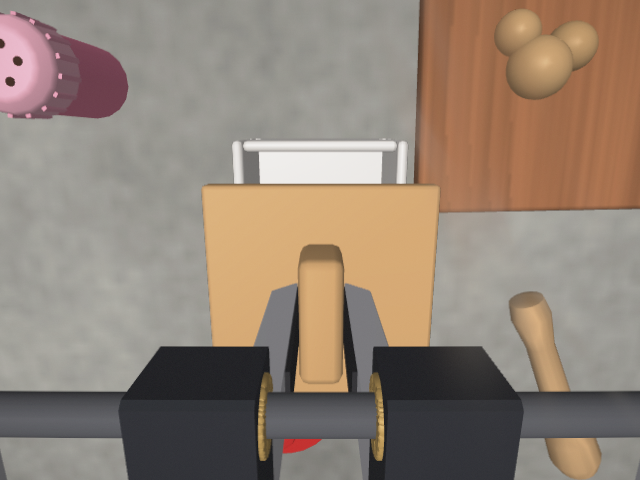

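{"fn": "send_rows", "kwargs": {"deltas": [[[7,0,0,0,0,0,0.98],[16,0.5,0,0,0,0,0.98],[21.5,0.5,3,0,0,0,0.98],[21.5,0.5,10,0,0,0,0.98],[21.5,0.5,18,0,0,0,0.98],[21.5,0.5,25,0,0,0,0.98],[21.5,0.5,29,0,0,0,0.98],[21.5,0.5,32,0,0,0,0.98],[21.5,0.5,35,0,0,0,0.98],[21.5,0.5,35,0,0,0,0.98]]]}}

```text
t: 25.8
eef_pos: [0.67, 0.1532, 0.0957]
tcp_rot: [-0.0, 0.715, 0.699, -0.0]
wrist_force: [0.2, -0.3, -1.0]
grip_width: 0.0177
```

{"fn": "send_rows", "kwargs": {"deltas": [[[0,0,2,0,0,0,0.98],[0,0,4,0,0,0,0.98],[0,0,6,0,0,0,0.98],[0,0,7.5,0,0,0,0.98],[0,0,9,0,0,0,0.98],[0,0,9.5,0,0,0,0.98],[0,0,9.5,0,0,0,0.98]]]}}

```text
t: 26.5
eef_pos: [0.6701, 0.1534, 0.0865]
tcp_rot: [-0.0, 0.715, 0.7, -0.0]
wrist_force: [-0.9, -0.2, -1.2]
grip_width: 0.0181
```

{"fn": "send_rows", "kwargs": {"deltas": [[[0,0,0.6,0,0,0,0.98],[0,0,1.2,0,0,0,0.98],[0,0,1.8,0,0,0,0.98],[0,0,2.2,0,0,0,0.98],[0,0,2.2,0,0,0,0.98]]]}}

```text
t: 27.0
eef_pos: [0.6702, 0.1534, 0.0848]
tcp_rot: [0.0, 0.715, 0.7, 0.0]
wrist_force: [0.1, -0.2, 0.4]
grip_width: 0.0173
```

{"fn": "send_rows", "kwargs": {"deltas": [[[0,0,0.5,0,0,0,0.98],[0,0,0.8,0,0,0,0.98],[0,0,0.8,0,0,0,0.98]]]}}

```text
t: 27.3
eef_pos: [0.6702, 0.1534, 0.0848]
tcp_rot: [0.0, 0.715, 0.7, 0.0]
wrist_force: [-2.5, -0.4, 5.8]
grip_width: 0.0178
```

Contact is confirmed at about 6 N and z = 84.8 mm, as expected. Releasing.

{"fn": "send_rows", "kwargs": {"deltas": [[[0,0,-0.5,0,0,0,0.6],[0,0,-0.5,0,0,0,0.5],[0,0,-0.5,0,0,0,0.5],[0,0,-0.5,0,0,0,0.5],[0,0,-5,0,0,0,0.5],[0,0,-18,0,0,0,0.5],[0,0,-38,0,0,0,0.5],[0,0,-50,0,0,0,0.5],[0,0,-50,0,0,0,0.5]]]}}

```text
t: 28.2
eef_pos: [0.672, 0.1537, 0.1378]
tcp_rot: [0.002, 0.715, 0.7, 0.003]
wrist_force: [0.2, 0.5, 0.3]
grip_width: 0.0468
```

```bash
python3 - <<'E'
from h import *
p=optics.read_camera('wrist'); W=cloud(p)*1000; save(p,'w14.png')
V=W[60:360].reshape(-1,3);V=V[np.isfinite(V[:,0])];s=V[(abs(V[:,2]-78)<5)&(np.hypot(V[:,0]-670,V[:,1]-153)<78)]
A=np.c_[s[:,:2]-s[:,:2].mean(0),np.ones(len(s))];c=np.linalg.lstsq(A,s[:,2],rcond=None)[0]
print(len(s),'tilt deg',np.degrees(c[:2]),'z',c[2],cv2.minAreaRect(s[:,:2].astype(np.float32)))
p=optics.read_camera('top'); W=cloud(p)*1000
V=W.reshape(-1,3);V=V[np.isfinite(V[:,0])]
def near(x,y,r_,lo,hi): return V[(np.hypot(V[:,0]-x,V[:,1]-y)<r_)&(V[:,2]>lo)&(V[:,2]<hi)]
s=near(637,-136,55,14,24);print('potlid',cv2.minEnclosingCircle(s[:,:2].astype(np.float32)))
s=near(637,-136,55,42,54);print('knob',cv2.minEnclosingCircle(s[:,:2].astype(np.float32)))
s=near(435,-119,55,63,73);print('pot rim',len(s),cv2.minEnclosingCircle(s[:,:2].astype(np.float32)),fitc(s))
plan(638.5,-137,105,90)
E
```

```text
23154 tilt deg [0.04881465 0.03735584] z 77.71045631412728 ((669.7994995117188, 153.16537475585938), (103.63492584228516, 104.36094665527344), 88.62020874023438)
potlid ((638.7824096679688, -136.25840759277344), 41.62744903564453)
knob ((637.784423828125, -136.3430633544922), 11.987527847290039)
pot rim 232 ((435.35455322265625, -119.5343017578125), 38.84687042236328) (array([ 435.3, -119.6,   35.9]), 1.46)
t 28.3 pos [670.4 153.5 134.3] yaw 88.79 w 46.9 F [-0.7 -0.9 -0.1] q6 0.16
D [-291.1  -25.8   29.2] [ 0.07 -0.   -1.21]
```

View pics/w14.png

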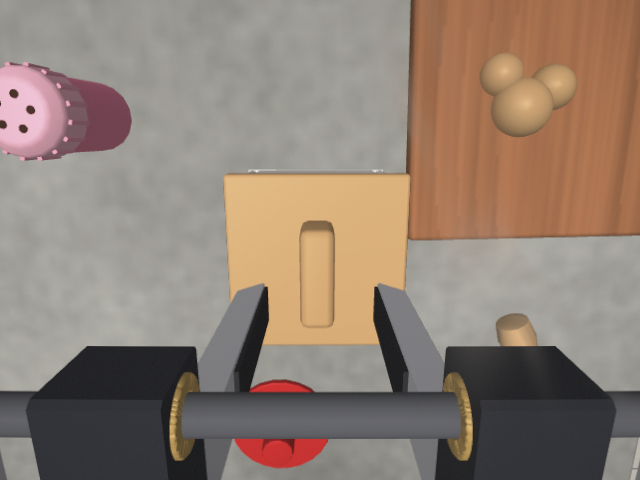

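The bamboo lid is level and fully down. Next is the blue lid.

{"fn": "send_rows", "kwargs": {"deltas": [[[-8,-1,0,0,0,0,0.4],[-28,-2,0,0,0,0,0.4],[-60,-5,0,0,0,-1,0.4],[-100,-9,0,0,0,-1.2,0.4],[-140,-12,3,0,0,-1.2,0.4],[-180,-16,8,0,0,-1.2,0.4],[-220,-20,15,0,0,-1.2,0.4],[-255,-23,22,0,0,-1.2,0.4],[-280,-25,27,0,0,-1.2,0.4],[-290,-26,29,0,0,-1.2,0.4]]]}}

```text
t: 29.3
eef_pos: [0.6361, -0.1399, 0.103]
tcp_rot: [-0.001, 0.709, 0.705, -0.001]
wrist_force: [-0.4, 1.0, -0.2]
grip_width: 0.0564
```

{"fn": "send_rows", "kwargs": {"deltas": [[[0,0,0,0,0,0,0.4],[0,0,0,0,0,0,0.4]]]}}

```text
t: 29.5
eef_pos: [0.6379, -0.1356, 0.1046]
tcp_rot: [-0.0, 0.707, 0.707, 0.0]
wrist_force: [0.4, 0.5, -0.2]
grip_width: 0.0564
```

```bash
python3 - <<'E'
from h import *
p=optics.read_camera('wrist'); W=cloud(p)*1000; save(p,'w15.png')
V=W.reshape(-1,3);V=V[np.isfinite(V[:,0])]
def near(x,y,r_,lo,hi): return V[(np.hypot(V[:,0]-x,V[:,1]-y)<r_)&(V[:,2]>lo)&(V[:,2]<hi)]
s=near(637,-136,55,12,24);print('potlid',np.median(s[:,2]),cv2.minEnclosingCircle(s[:,:2].astype(np.float32)))
s=near(637,-136,30,42,54);print('knob',cv2.minEnclosingCircle(s[:,:2].astype(np.float32)))
plan(638.5,-137,23,90)
E
```

```text
potlid 16.694911143941866 ((638.0913696289062, -135.64208984375), 40.789573669433594)
knob ((637.7803955078125, -135.24862670898438), 12.062880516052246)
t 29.55 pos [ 638.2 -135.   105. ] yaw 90.05 w 56.3 F [ 0.3  0.2 -0.5] q6 -0.3
D [-2.   0.2 82. ] [ 0.02 -0.03  0.05]
```

View pics/w15.png

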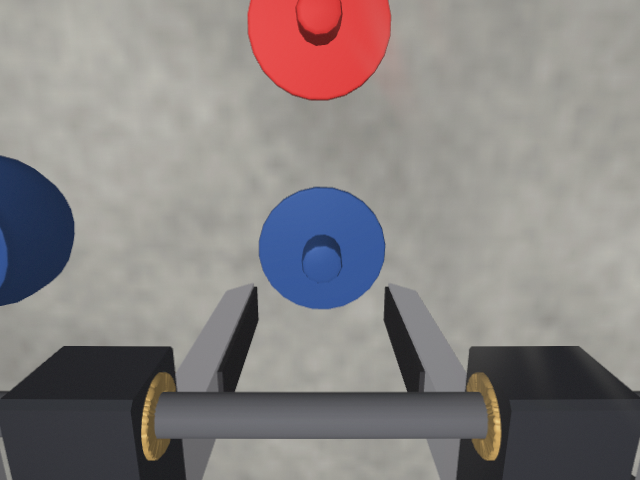

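The blue knob at (322,262) is centred between the fingers. Descending to grip.

{"fn": "send_rows", "kwargs": {"deltas": [[[-1,0,18,0,0,0,0.4],[-1,0,42,0,0,0,0.4],[-1,0,62,0,0,0,0.4],[-1,0,76,0,0,0,0.4],[-1,0,81,0,0,0,0.4],[-1,0,82,0,0,0,0.5],[-1,0,82,0,0,0,0.95],[-1,0,82,0,0,0,0.95],[-1,0,82,0,0,0,0.95],[-1,0,82,0,0,0,0.95]]]}}

```text
t: 30.55
eef_pos: [0.6386, -0.1372, 0.0237]
tcp_rot: [0.001, 0.707, 0.707, 0.0]
wrist_force: [-0.0, 0.4, 2.4]
grip_width: 0.0233
```

{"fn": "send_rows", "kwargs": {"deltas": [[[0,0,0,0,0,0,0.95],[0,0,0,0,0,0,0.95],[0,0,0,0,0,0,0.95],[0,0,-8,0,0,0,0.95],[0,0,-25,0,0,0,0.95],[0,0,-50,0,0,0,0.95],[0,0,-75,0,0,0,0.95],[0,0,-97,0,0,0,0.95],[0,0,-108,0,0,0,0.95],[0,0,-110,0,0,0,0.95]]]}}

```text
t: 31.55
eef_pos: [0.6387, -0.1372, 0.1342]
tcp_rot: [0.001, 0.707, 0.707, 0.001]
wrist_force: [-0.2, 0.1, -0.6]
grip_width: 0.0235
```

```bash
python3 -c "
from h import *
plan(435.5,-139,133,90)"
```

```text
t 31.55 pos [ 638.7 -137.2  134.2] yaw 89.98 w 23.5 F [-0.2  0.1 -0.6] q6 -0.3
D [  -1.8 -203.2    0.7] [ 0.14  0.05 -0.02]
```

{"fn": "send_rows", "kwargs": {"deltas": [[[0,-10,0,0,0,0,0.95],[0,-30,0,0,0,0,0.95],[0,-60,0,0,0,0,0.95],[0,-95,0,0,0,0,0.95],[0,-130,0,0,0,0,0.95],[0,-160,0,0,0,0,0.95],[0,-185,0,0,0,0,0.95],[0,-199,0,0,0,0,0.95],[0,-203,0,0,0,0,0.95],[0,-203,0,0,0,0,0.95]]]}}

```text
t: 32.55
eef_pos: [0.4339, -0.1366, 0.1316]
tcp_rot: [-0.001, 0.707, 0.707, -0.0]
wrist_force: [0.6, -0.0, -1.1]
grip_width: 0.0233
```

```bash
python3 - <<'E'
from h import *
p=optics.read_camera('wrist'); W=cloud(p)*1000; save(p,'w16.png')
plan(435.5,-120,100,90)
V=W[60:345].reshape(-1,3);V=V[np.isfinite(V[:,0])]
def near(x,y,r_,lo,hi): return V[(np.hypot(V[:,0]-x,V[:,1]-y)<r_)&(V[:,2]>lo)&(V[:,2]<hi)]
s=near(436,-137,60,120,132);h=cv2.convexHull(s[:,:2].astype(np.float32))[:,0];h=h[h[:,1]>-130];print('lid',np.median(s[:,2]),len(h),fitc(h,41),fitc(h))
b=near(436,-119,60,64,72);print(len(b),np.median(b[:,2]),b.min(0),b.max(0))
h=cv2.convexHull(b[:,:2].astype(np.float32))[:,0];h=h[h[:,1]>-105];print('pot',len(h),fitc(h,38),fitc(h))
E
```

```text
t 32.6 pos [ 434.7 -136.7  131.8] yaw 89.98 w 23.3 F [ 0.2  0.4 -0.7] q6 -0.43
D [16.7  0.8 31.8] [-0.05 -0.03 -0.02]
lid 124.60979068352859 39 (array([ 433.6, -135.2]), 0.14) (array([ 433.6, -134.9,   40.8]), 0.12)
1530 66.59675359611424 [ 397.33419627 -121.03122901   64.00952625] [472.71890163 -81.6291408   68.93157656]
pot 26 (array([ 435.2, -119.6]), 0.09) (array([ 435.2, -119.7,   38.1]), 0.08)
```

View pics/w16.png

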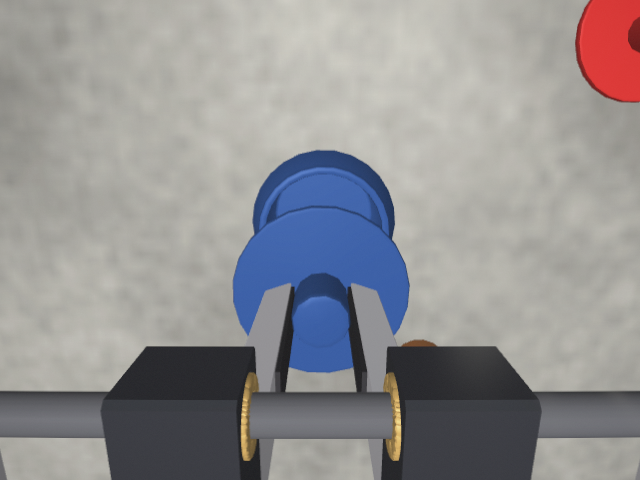

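{"fn": "send_rows", "kwargs": {"deltas": [[[5,0.5,0,0,0,0,0.95],[12,1.2,2,0,0,0,0.95],[15.8,1.2,8,0,0,0,0.95],[15.8,1.2,16,0,0,0,0.95],[15.8,1.2,24,0,0,0,0.95],[15.8,1.2,31,0,0,0,0.95],[15.8,1.2,36,0,0,0,0.95],[15.8,1.2,40,0,0,0,0.95],[15.8,1.2,43,0,0,0,0.95],[15.8,1.2,43,0,0,0,0.95]]]}}

```text
t: 33.6
eef_pos: [0.436, -0.1212, 0.0893]
tcp_rot: [-0.0, 0.707, 0.707, -0.0]
wrist_force: [-0.1, -0.3, -0.7]
grip_width: 0.0231
```

{"fn": "send_rows", "kwargs": {"deltas": [[[0,0,2,0,0,0,0.95],[0,0,4,0,0,0,0.95],[0,0,5.5,0,0,0,0.95],[0,0,7,0,0,0,0.95],[0,0,8,0,0,0,0.95],[0,0,8.5,0,0,0,0.95],[0,0,8.5,0,0,0,0.95]]]}}

```text
t: 34.3
eef_pos: [0.4362, -0.1211, 0.0811]
tcp_rot: [-0.0, 0.707, 0.707, -0.0]
wrist_force: [0.4, -0.2, -0.3]
grip_width: 0.0236
```

{"fn": "send_rows", "kwargs": {"deltas": [[[0,0,0.6,0,0,0,0.95],[0,0,1.2,0,0,0,0.95],[0,0,1.8,0,0,0,0.95],[0,0,2,0,0,0,0.95],[0,0,2,0,0,0,0.95]]]}}

```text
t: 34.8
eef_pos: [0.4363, -0.1212, 0.0796]
tcp_rot: [0.0, 0.707, 0.707, 0.0]
wrist_force: [-1.8, 0.4, 2.1]
grip_width: 0.0235
```

Contact at the expected height. Releasing, rising and checking.

{"fn": "send_rows", "kwargs": {"deltas": [[[0,0,0,0,0,0,0.6],[0,0,0,0,0,0,0.5],[0,0,0,0,0,0,0.5],[0,0,0,0,0,0,0.5],[0,0,-5,0,0,0,0.5],[0,0,-18,0,0,0,0.5],[0,0,-38,0,0,0,0.5],[0,0,-58,0,0,0,0.5],[0,0,-60,0,0,0,0.5]]]}}

```text
t: 35.7
eef_pos: [0.4384, -0.122, 0.1433]
tcp_rot: [0.003, 0.707, 0.707, 0.001]
wrist_force: [0.4, -0.1, 0.6]
grip_width: 0.0467
```

```bash
python3 - <<'E'
from h import *
p=optics.read_camera('wrist'); W=cloud(p)*1000; save(p,'w17.png')
V=W[60:360].reshape(-1,3);V=V[np.isfinite(V[:,0])];s=V[(abs(V[:,2]-73)<5)&(np.hypot(V[:,0]-436,V[:,1]+121)<48)]
A=np.c_[s[:,:2]-s[:,:2].mean(0),np.ones(len(s))];c=np.linalg.lstsq(A,s[:,2],rcond=None)[0]
print(len(s),'tilt deg',np.degrees(c[:2]),'z',c[2],cv2.minEnclosingCircle(s[:,:2].astype(np.float32)))
E
```

```text
11799 tilt deg [ 0.05161215 -0.00848542] z 72.6446989249857 ((435.8631896972656, -119.45408630371094), 40.82963562011719)
```

{"fn": "send_rows", "kwargs": {"deltas": [[[-10,0,-10,0,0,0,0.3],[-40,-10,-30,0,0,0,0.3],[-80,-25,-50,0,0,0,0.3],[-120,-40,-70,0,0,0,0.3],[-160,-55,-80,0,0,0,0.3],[-200,-70,-80,0,0,0,0.3],[-235,-80,-80,0,0,0,0.3],[-260,-90,-80,0,0,0,0.3],[-270,-95,-80,0,0,0,0.3],[-270,-95,-80,0,0,0,0.3]]]}}

```text
t: 36.75
eef_pos: [0.3402, -0.3919, 0.2183]
tcp_rot: [-0.001, 0.708, 0.706, 0.0]
wrist_force: [1.1, 0.7, 0.1]
grip_width: 0.0658
```

```bash
python3 - <<'E'
from h import *
for n in ['scene','top']:
    p=optics.read_camera(n); save(p,n+'_end.png')
W=cloud(p)*1000;V=W.reshape(-1,3);V=V[np.isfinite(V[:,0])]
for nm,x,y,z,rr in [('jar',356,275,96,60),('dabba',541,-411,55,85),('salt',670,153,79,85),('pot',436,-121,74,50),('shaker',518,241,90,40),('spice',511,-243,84,40)]:
    s=V[(abs(V[:,2]-z)<3.5)&(np.hypot(V[:,0]-x,V[:,1]-y)<rr)]
    A=np.c_[s[:,:2]-s[:,:2].mean(0),np.ones(len(s))];c=np.linalg.lstsq(A,s[:,2],rcond=None)[0]
    print(nm,len(s),'tilt',np.degrees(c[:2]).round(2),'z',c[2].round(1),'exp',z,cv2.minEnclosingCircle(s[:,:2].astype(np.float32)))
print(r.state()['t'],r.state()['wrist_force'])
E
```

```text
jar 1527 tilt [-0.11  0.02] z 96.3 exp 96 ((357.06341552734375, 274.97320556640625), 49.851863861083984)
dabba 3106 tilt [ 0.13 -0.09] z 55.5 exp 55 ((538.7893676757812, -410.9185791015625), 75.85343170166016)
salt 1872 tilt [0.23 0.03] z 79.4 exp 79 ((670.08984375, 152.67120361328125), 73.49959564208984)
pot 928 tilt [ 0.15 -0.28] z 74.3 exp 74 ((436.22637939453125, -120.05150604248047), 40.77641677856445)
shaker 282 tilt [-0.02  0.65] z 89.9 exp 90 ((518.2684326171875, 241.30807495117188), 22.614154815673828)
spice 255 tilt [-0.41 -0.12] z 84.2 exp 84 ((510.9096374511719, -242.95465087890625), 19.90464210510254)
36.85 [0.2759872  1.1375391  0.58850328]
```

View pics/scene_end.png

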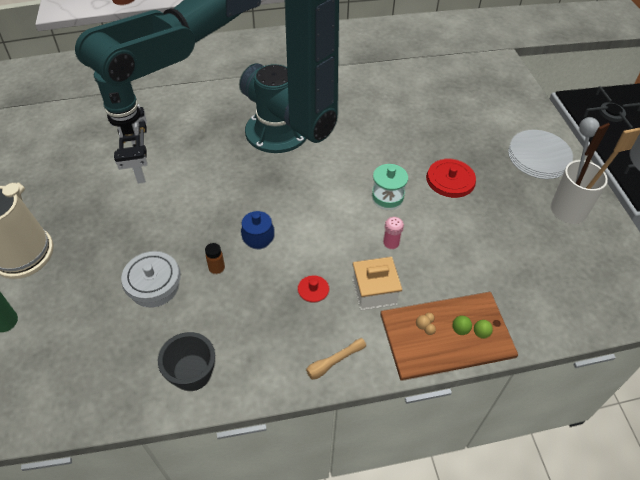

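View pics/top_end.png

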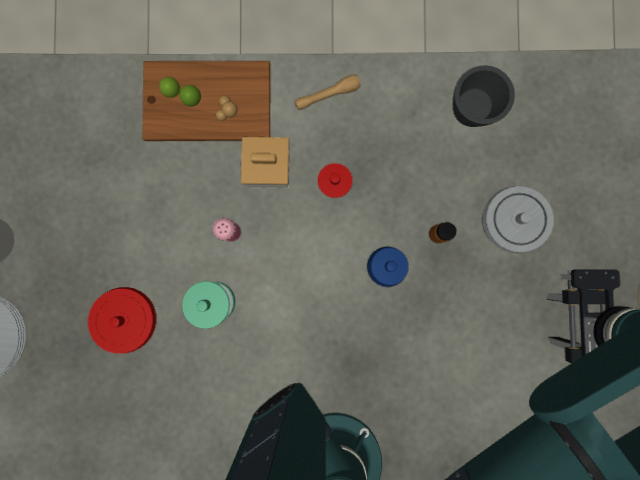

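Both views show all four lids on their containers (mint at (208,304), steel at (519,219), bamboo at (265,161), blue at (388,267) in the top view). Each lid is within 0.3° of level and at its expected height. The shaker, the spice jar and the red look-alikes haven't moved.

```bash
python3 -c "
from h import *
print(r.hand_in())"
```

```text
the job is handed in; nothing more can be done
None
```

All four lids are on their containers, placed in the order you listed: mint on the jar, steel on the spice tin, bamboo on the salt box, blue on the pot. The job was handed in at about 37 s of the 104 s allowed. Each lid was lowered until it touched the rim, at roughly 3–6 N, before I let go.

**Last checks (top camera):** every lid is within about 0.3° of level and within 0.5 mm of its seated height. The shaker and the spice jar read within about 1 mm of where they started. The red look-alikes are untouched in the pictures.

**What disagreed:** before placing the steel lid, the three cameras put the tin's centre up to 4 mm apart, so I aimed between them. The lid went on without any side force. For seated heights the wrist camera read about 1.3 mm low throughout, and the top camera matched the expected values.

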